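Show which lattice sample goes in the heel

TASK

Show your colleague where the heel cushion goes: point from above at the square lattice block on the sample board, fingertips two or three centimetres above it, and hold still there for two seconds, then rise some ten centimetres and point in the same way at the middle of the heel pocket of the shoe midsole for two seconds. Finish still pointing at the heel pocket. Touch and move nothing, and come down over no other sample and not over the forefoot pocket.

Things in the scene. Friction and masses are not known exactly. Their poses are not given: they have to be found in the camera images.
- block_top (a point): the square lattice block, the first thing to point at: a honeycomb of brick-red folded walls, open from above, 48 x 48 mm and 20 mm high, 3 rows of 3 cells, the only square sample. It lies loose on the white sample board. This point is the centre of its top face, 25 mm above the bench; z is up
- heel_pocket (a point): second thing to point at: empty square recess, 50 x 50 mm, 20 mm deep, in the heel of a shoe midsole. Point: middle of its mouth, level with the midsole's top, 30 mm above the bench; x runs to the toe, z up
- midsole: the shoe midsole: sole-shaped slab of off-white foam on thin black rubber, 275 mm long, 30 mm thick, 74 mm wide at the narrow rounded heel, 97 mm across the broad forefoot, loose on the bench at any yaw. Origin: half-way along, on the underside; x points to the toe. The heel pocket's middle is 90 mm from it towards the heel
- forefoot_pocket (a point): not to be pointed at: an empty oblong recess, 100 x 34 mm and 20 mm deep, long side along the sole, in the forefoot of the same midsole, 148 mm towards the toe from the heel pocket. This point is the middle of its mouth, 30 mm above the bench
- strip_top (a point): not to be pointed at: oblong lattice sample of the same brick-red material, 32 x 96 mm (long along its y) and 20 mm high, 2 rows of cells, loose on the board. This point is the centre of its top face, 25 mm above the bench
- ribbon_top (a point): not to be pointed at: narrow lattice sample of the same brick-red material, 16 x 96 mm (long along its y) and 20 mm high, 1 row of cells, loose on the board. This point is the centre of its top face, 25 mm above the bench
- slab_top (a point): not to be pointed at: the largest lattice sample, same brick-red material, 64 x 112 mm (long along its y), 20 mm high on a 12 mm grey felt pad of 68 x 116 mm, loose on the board. This point is the centre of its top face, 37 mm above the bench
- jar_rim (a point): bystander: a glass tumbler, 72 mm across and 85 mm high, standing on the bench on the far left, with a brush and a modelling tool that lean out of it up to 165 mm above the bench and 45 mm to the side. This point is the centre of its rim
- board: the white sample board that the four lattice samples lie on: 260 x 320 mm, 5 mm thick, fixed to the bench. Origin at the centre of its underside
There are look-alikes about, which are no part of the job. Leave any green or yellow look-alike of the part that bears block_top alone.

How it is judged:
On the way, in this order (a step that is already met when the one before it is completed fails the run):
1. the fingertips point at the square block from just above it and stay there (horizontal distance between the grasp point and block_top below 0.018 m and z of the grasp point in the frame of block_top between 0.021 and 0.08 m), for 1.5 s.
2. the hand rises clear (z of the grasp point in the frame of block_top above 0.085 m), for 0.05 s.
3. the fingertips point at the heel pocket from just above it and stay there (horizontal distance between the grasp point and heel_pocket below 0.018 m and z of the grasp point in the frame of heel_pocket between 0.021 and 0.08 m), for 1.5 s.
At the end, for the whole second after the job is handed in: the fingertips are still above the heel pocket, within 18 mm of its middle, grasp point 21 to 80 mm above its mouth (fingertips about 2 to 60 mm); all samples, midsole and tumbler are within 6 mm of where they started (all of step 3 and distance of each of block_top, strip_top, ribbon_top, slab_top, heel_pocket, forefoot_pocket, jar_rim from where it was at the start of the episode below 0.006 m); the robot touches nothing.
It fails at once if the robot touches something (contact force between any of the arm, the fingers and anything else above 0.3 N).
It fails at once if a sample, the midsole or the tumbler is shifted or lifted (distance of any of block_top, strip_top, ribbon_top, slab_top, heel_pocket, forefoot_pocket, jar_rim from where it was at the start of the episode above 0.006 m).
It fails at once if the fingertips come down over another sample or over the forefoot pocket ((horizontal distance between the grasp point and strip_top below 0.03 m and z of the grasp point in the frame of strip_top below 0.065 m) or (horizontal distance between the grasp point and ribbon_top below 0.03 m and z of the grasp point in the frame of ribbon_top below 0.065 m) or (horizontal distance between the grasp point and slab_top below 0.03 m and z of the grasp point in the frame of slab_top below 0.065 m) or (horizontal distance between the grasp point and forefoot_pocket below 0.03 m and z of the grasp point in the frame of forefoot_pocket below 0.065 m)).
It also fails if it takes over 35 s, if anything falls off the work surface, if the arm or the gripper's body presses on something with over 40 N, if the wrist force passes 120 N, or if a joint passes its speed limit or range.

ROBOT

A 7-joint arm with a two-finger parallel gripper is mounted at the origin on the work surface. World frame = base frame: x ahead of the robot, y to its left, z up, the work surface at z = 0. Lengths are in m, angles in rad, forces in N, time in s.
With the tool pointing down it reaches from about 0.35 to 0.9 m from the base axis. Payload 19.9 kg.
Tool frame: the origin (TCP) lies between the finger pads; the fingertips stand 19 mm ahead of it and the grasp point (between the pads) is the TCP; z points along the fingers, y is the line along which they close (so a half turn about z gives the same grasp; the last joint's range is limited). The gripper opens to 94 mm and grips with 3 to 60 N. Pads are 16 mm wide; open, the fingers measure 119 mm over their backs; the gripper's body (75 mm by 177 mm) begins 78 mm behind the grasp point.
Start: joints at [1.23, 0.417, -0.01, 1.614, 0.005, 1.111, -0.053], TCP at [0.184, -0.597, 0.224] pointing down, gripper open.
Joint ranges: [-2.81, 2.81], [-0.39, 2.02], [-1.27, 1.25], [0.06, 2.57], [-1.19, 4.33], [0.19, 2], [-2.82, 2.82]. Speed limits (rad/s): [1.89, 1.89, 2.39, 2.39, 3.01, 3.01, 3.01].

INTERFACE

Orientations are given as a 3x3 rotation matrix whose columns are the frame's x, y, z axes.
In Python, from rig import robot gives the robot as it stands. Calls block until the motion is done:
- robot.move_ptp(position, orientation): joint-space move of the TCP to a pose.
- robot.move_linear(position, velocity=0.15, frame=None, threshold=None): straight line of the TCP; frame=None keeps the orientation; velocity is the mean speed in m/s. With threshold (N) it stops when the force on the tool has changed by that much, and returns True; else False.
- robot.goto_joints(angles): joint-space move.
- robot.gripper_to(opening): finger opening in m; the grip force is fixed at half the most; returns when the fingers have stopped.
- robot.pause(seconds).
- robot.ik(position, orientation): joint angles nearest the present ones, or None.
- robot.get_state(): the state.
- robot.grab_frame(name): name is "scene" or "top" or "wrist"; returns the picture (400x640x3 uint8, red, green, blue); there is no depth.
- robot.camera_info(name): a dict with "fx", "fy", "cx", "cy" (pixels), "rvec" (rotation vector, rad) and "tvec" (3), from world to camera coordinates, as OpenCV has them. Camera axes: x right, y down, z forward; pixel columns grow to the right and rows downward; lengths in m; the calibration is good to about 2 mm. A picture is of the moment at which its call begins: read the wrist's pose just before it. camera_info takes no time and is no camera call; for the wrist camera it gives the pose at the moment of the call.
A pose or a line that the arm cannot do raises robot.PlanningError and nothing moves.
- robot.sign_off(): hands the job in; it is judged then, once.
The state is a dict: "time": time; "qpos": joint angles; "joint_vel": joint speeds; "effort": joint torques, N m; "ee_pos": TCP position; "tool_rot": TCP orientation; "force": force on the tool from outside, world axes, zero at the start; "moment": the same for the moment, N m; "opening": finger opening in m; "grasp_force": force on a finger pad.
Only numpy, scipy, OpenCV 4.12 (cv2) and the standard library are available. Lean on these libraries where they do the work, as an engineer would, in place of code of your own. Each camera call takes 0.05 s, during which the arm holds its last target. There are 200 camera calls.

## Working session

There is one attempt and no reset: what is moved stays moved. The work goes in short steps, each a Python script; the robot and the scene stay as the last script left them, time stands still between calls to the robot, and variables do not carry over. Pictures are saved under pics/ and viewed, at most 10 in all, crops included, and the job is handed in when it is done.

```bash
mkdir -p pics
python3 - <<'E'
from rig import robot
import cv2
for n in("top","scene"):
    cv2.imwrite(f"pics/{n}0.png",robot.grab_frame(n)[:,:,::-1]); print(n,robot.camera_info(n))
s=robot.get_state();print(s["time"],s["ee_pos"],s["tool_rot"])
E
```

```text
top {'fx': 364.76432320251735, 'fy': 364.76432320251735, 'cx': 325.25969544820384, 'cy': 196.2990829341508, 'rvec': array([ 2.13866298, -2.15479502,  0.15072606]), 'tvec': array([0.11601532, 0.47260961, 0.97000128])}
scene {'fx': 493.8324363786113, 'fy': 493.8324363786113, 'cx': 308.73638133653054, 'cy': 200.20090718645127, 'rvec': array([ 2.00051821,  0.87803033, -0.49970341]), 'tvec': array([-0.39093857, -0.07553073,  1.68048624])}
0.1 [ 0.18387039 -0.59700666  0.22391009] [[ 9.55690922e-01  2.94371701e-01 -4.04669537e-04]
 [ 2.94371966e-01 -9.55690384e-01  1.01761461e-03]
 [-8.71818412e-05 -1.09164841e-03 -9.99999400e-01]]
```

View pics/top0.png

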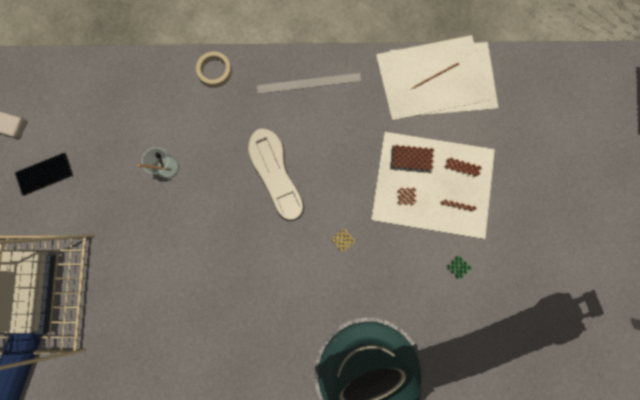

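View pics/scene0.png

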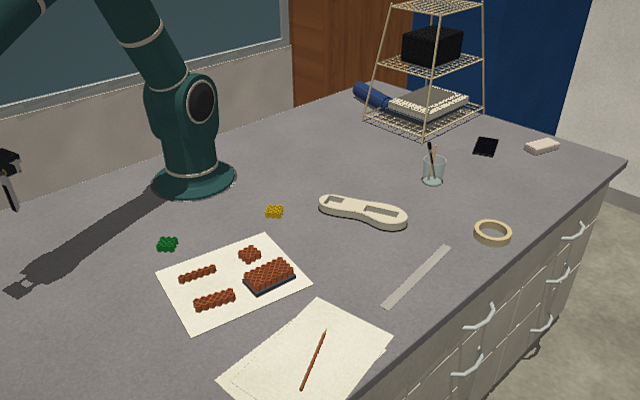

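Top view: the red square block is at about (406,196), the heel pocket at (288,199) and the forefoot pocket at (266,152). In the scene view the block is at about (249,255) and the heel pocket at (334,201). The green and yellow look-alikes lie off the board.

```bash
cat > h.py <<'E'
import numpy as np, cv2
from rig import robot
def PK(c):
    K=np.array([[c["fx"],0,c["cx"]],[0,c["fy"],c["cy"]],[0,0,1]]);R=cv2.Rodrigues(np.array(c["rvec"]))[0]
    return K,R,np.array(c["tvec"]).ravel()
def plane(c,uv,z):
    K,R,t=PK(c);o=-R.T@t;d=R.T@np.linalg.solve(K,[uv[0],uv[1],1.]);return o+d*(z-o[2])/d[2]
def tri(c1,p1,c2,p2):
    P=[K@np.c_[R,t] for K,R,t in(PK(c1),PK(c2))]
    X=cv2.triangulatePoints(P[0],P[1],np.array(p1,float).reshape(2,1),np.array(p2,float).reshape(2,1)).ravel();return X[:3]/X[3]
def proj(c,X):
    K,R,t=PK(c);p=K@(R@np.array(X)+t);return p[:2]/p[2]
E
python3 - <<'E'
from h import *
ct,cs=robot.camera_info("top"),robot.camera_info("scene")
for n,a,b,z in(("block",(406,196),(249,254),.025),("heel",(288,199),(334,201),.03),("fore",(266,152),(383,213),.03),("slab",(412,157),(270,272),.037),("jar",(163,160),(433,160),.085)):
    print(n,tri(ct,a,cs,b).round(3),plane(ct,a,z).round(3))
E
```

```text
block [ 0.475 -0.115  0.013] [ 0.474 -0.112  0.025]
heel [0.465 0.213 0.03 ] [0.467 0.215 0.03 ]
fore [0.602 0.278 0.024] [0.601 0.278 0.03 ]
slab [ 0.584 -0.131  0.029] [ 0.582 -0.13   0.037]
jar [0.57  0.545 0.086] [0.567 0.542 0.085]
```

Run:
```python
from h import *
R=np.array([[1,0,0],[0,-1,0],[0,0,-1.]])
for a in(.3,0,.6,-.4,1.57):
    c,s=np.cos(a),np.sin(a);Ra=np.array([[c,s,0],[s,-c,0],[0,0,-1]])
    q=[robot.ik(p,Ra) for p in((.474,-.112,.24),(.474,-.112,.069),(.467,.215,.074))]
    print(a,[None if x is None else np.round(x,2) for x in q])
Ra=np.array(robot.get_state()["tool_rot"])
robot.gripper_to(0.0)
Ra=np.array([[np.cos(.3),np.sin(.3),0],[np.sin(.3),-np.cos(.3),0],[0,0,-1]])
robot.move_ptp([.474,-.112,.24],Ra)
robot.pause(.2)
c=robot.camera_info("wrist");cv2.imwrite("pics/w1.png",robot.grab_frame("wrist")[:,:,::-1])
np.save("w1.npy",c,allow_pickle=True)
for p in((.474,-.112,.025),(.467,.215,.03)):print(proj(c,p))
s=robot.get_state();print(s["time"],s["ee_pos"],s["opening"])
```

```text
0.3 [array([ 0.57,  0.18, -0.45,  1.92,  0.09,  1.07, -1.18]), array([ 0.47,  0.42, -0.36,  2.06,  0.22,  0.69, -1.3 ]), array([ 0.08,  0.53, -0.71,  1.99,  0.48,  0.8 , -2.17])]
0 [array([ 0.54,  0.17, -0.41,  1.92,  0.08,  1.07, -1.48]), array([ 0.43,  0.41, -0.3 ,  2.07,  0.19,  0.69, -1.57]), array([ 0.14,  0.55, -0.79,  1.99,  0.54,  0.82, -2.52])]
0.6 [array([ 0.6 ,  0.18, -0.48,  1.92,  0.1 ,  1.07, -0.89]), array([ 0.52,  0.43, -0.41,  2.06,  0.26,  0.7 , -1.04]), array([ 0.09,  0.53, -0.72,  1.99,  0.49,  0.8 , -1.88])]
-0.4 [array([ 0.49,  0.17, -0.36,  1.92,  0.07,  1.06, -1.87]), array([ 0.36,  0.41, -0.23,  2.07,  0.14,  0.68, -1.93]), array([-0.93,  0.48,  0.53,  2.02, -0.36,  0.73, -2.14])]
1.57 [array([ 0.7 ,  0.19, -0.59,  1.91,  0.12,  1.07,  0.06]), array([ 0.62,  0.45, -0.54,  2.06,  0.35,  0.72, -0.14]), array([ 0.28,  0.64, -0.98,  1.98,  0.7 ,  0.9 , -1.08])]
[321.95697122 176.40516097]
[37.61781238 97.51489541]
3.8 [ 0.4739914  -0.11235378  0.23995977] 0.00030618802156767743
```

View pics/w1.png

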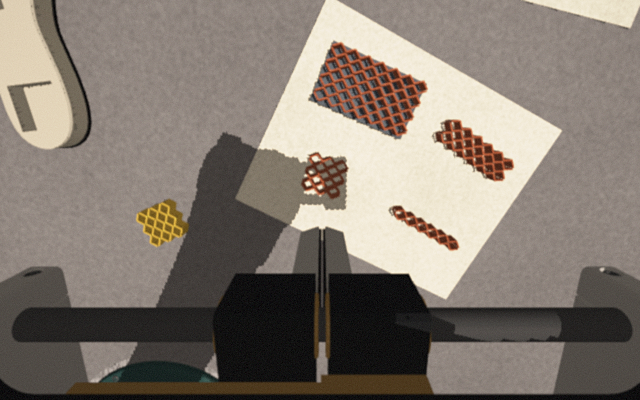

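Wrist view: the red block is at about (325,176), where (322,176) was predicted, so the estimate agrees to about 2 mm. The heel pocket is at about (30,105). The yellow look-alike is at (162,222), well clear.

Run:
```python
from h import *
c=np.load("w1.npy",allow_pickle=True).item()
print("tri",tri(robot.camera_info("top"),(406,196),c,(325,176)),tri(robot.camera_info("scene"),(249,254),c,(325,176)))
b=plane(c,(325,176),.025);print(b)
assert np.hypot(b[0]-.474,b[1]+.112)<.008
x,y=b[:2]
robot.move_linear([x,y,.069],.12)
print(robot.get_state()["ee_pos"],robot.get_state()["time"])
robot.pause(2.1)
robot.move_linear([x,y,.2],.12)
robot.move_linear([.467,.215,.2],.15)
robot.pause(.2)
c=robot.camera_info("wrist");cv2.imwrite("pics/w2.png",robot.grab_frame("wrist")[:,:,::-1])
np.save("w2.npy",c,allow_pickle=True)
print(proj(c,(.467,.215,.03)))
s=robot.get_state();print(s["time"],s["ee_pos"],s["force"])
```

```text
tri [ 0.47461911 -0.1145509   0.01623038] [ 0.47391313 -0.11542867  0.01258668]
[ 0.47553929 -0.11532371  0.025     ]
[ 0.47589713 -0.11540699  0.06954226] 5.375
[322.1416959  184.74507428]
11.3167 [0.46704594 0.21483734 0.20003005] [ 0.49143092 -0.23345281  0.18930086]
```

View pics/w2.png

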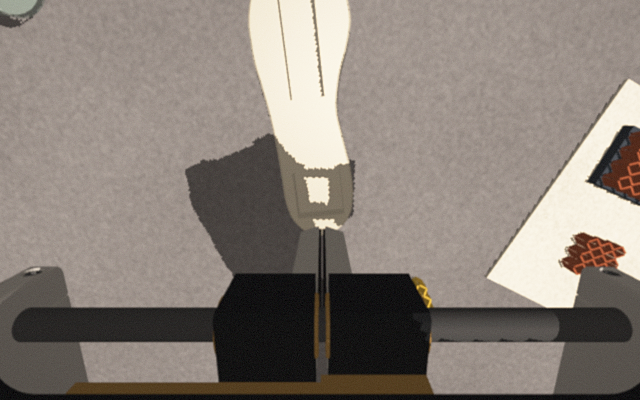

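Wrist view: the heel pocket is in shadow, centred near (321,191), where (322,185) was predicted. I'll take a brightened crop to confirm the edges.

Run:
```python
import cv2,numpy as np
i=cv2.imread("pics/w2.png")[140:240,260:380]
i=cv2.createCLAHE(4,(3,3)).apply(cv2.cvtColor(i,6))
cv2.imwrite("pics/w2c.png",cv2.resize(i,(720,600),interpolation=cv2.INTER_CUBIC))
```

```text
(no output)
```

View pics/w2c.png

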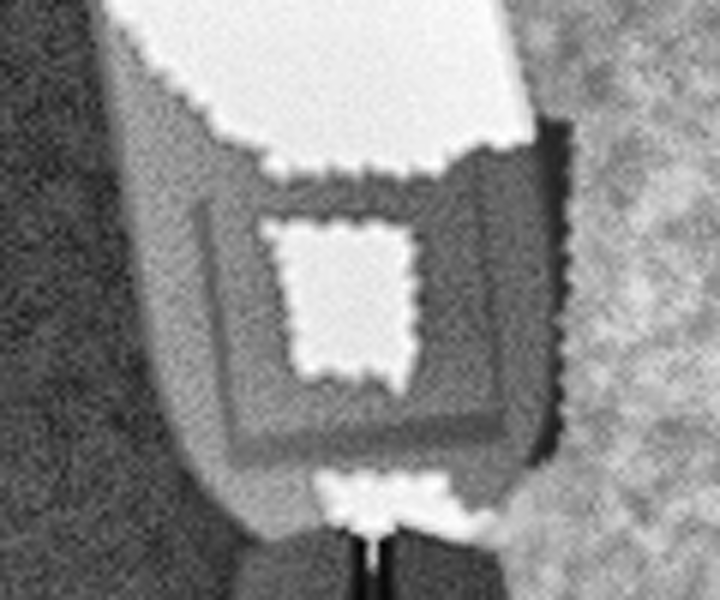

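Brightened crop: the mouth corners are at crop (195,200), (475,180), (505,435) and (235,465), so the centre is about pixel (319,193).

Run:
```python
from h import *
c=np.load("w2.npy",allow_pickle=True).item()
px=np.array([(195,200),(475,180),(505,435),(235,465)])/6+(260,140)
C=np.array([plane(c,p,.03) for p in px]);h=C.mean(0)
print(C.round(3),[np.linalg.norm(C[i]-C[i-1]).round(4) for i in range(4)],h)
m=px.mean(0);print(tri(robot.camera_info("top"),(288,199),c,m),tri(robot.camera_info("scene"),(334,201),c,m))
g=cv2.resize(robot.grab_frame("top")[120:230,230:310],(436,600),interpolation=cv2.INTER_CUBIC)[:,:,::-1]
cv2.imwrite("pics/t2.png",g)
print(proj(robot.camera_info("top"),h))
```

```text
[[0.47  0.248 0.03 ]
 [0.487 0.203 0.03 ]
 [0.445 0.183 0.03 ]
 [0.425 0.228 0.03 ]] [np.float64(0.0491), np.float64(0.049), np.float64(0.0469), np.float64(0.0491)] [0.45658127 0.21554585 0.03      ]
[0.46345094 0.21481068 0.05226106] [0.45740031 0.21649654 0.02504374]
[287.90623513 202.84441881]
```

The wrist corners give a 49 × 49 mm square against the stated 50 mm, centred at (0.457, 0.2155). The top view's estimate is 9 mm further out. A point weighted between them is well within 18 mm of both, so I'm going there.

Run:
```python
from h import *
robot.move_linear([.4595,.2155,.2],.1)
robot.move_linear([.4595,.2155,.074],.1)
robot.pause(2.2)
s=robot.get_state();print(s["time"],s["ee_pos"],s["force"])
print(robot.sign_off())
```

```text
15.225 [0.45951705 0.2154728  0.07400705] [-0.48322488  0.16674616 -0.05251255]
the job is handed in; nothing more can be done
None
```

I pointed at the square block from about 25 mm above for 2 s, rose 13 cm, then pointed at the heel pocket from the same height and held; handed in at 15.2 s with no contact seen (no verdict returned).

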